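# Sweep the baguette ends off the bread board into the pan

### The job

Clear the bread board: sweep the three baguette ends across the board and off its end into the steel pan, pushing them with the fingers and never picking up or squeezing any of them. Leave the jam jar, the butter ramekin and the loaf on the board where they are.

Things in the scene. Friction and masses are not known exactly. Their poses are not given: they have to be found in the camera images.
- board: Wooden bread board, fixed, 360 mm (x) by 400 mm (y); flat rimless top 45 mm above the counter. Origin: centre of its underside, on the counter; x points away from the robot, y to its left (turned up to 9 degrees). The pan stands at one y end, the basket near the other. On it: baguette ends in a near and a farther row, jar and ramekin in a row between, the loaf along the far side.
- pan: Shallow stainless steel pan, fixed, open, empty: 325 mm (x) by 176 mm (y) by 40 mm high with a flat 10 mm rim; inside 303 by 154 mm, floor 3 mm. Origin: centre of its underside, on the counter. Parallel to the board, centred 290 mm from the board's centre along the board's y, on one or the other side: 2 mm from the board's end, rim 5 mm below the board's top.
- basket: Wooden slatted basket full of baguette slices, fixed, 300 mm along its x by 150 mm along its y, sides 67 mm high, contents up to about 80 mm. Origin: centre of its underside, on the counter. It stands 15 mm from the other end of the board, centred 290 mm from the board's centre. Not the place for the ends.
- end_a_center (a point): One of three alike baguette ends (stale, hard), a blunt dome: flat round cut face 52 mm across, straight side for the lowest 11 mm, then rounding over to a flattish top, 38 mm high; about 13 to 25 g. At the start it stands on its cut face on the board. This point is its centre, on its axis, 19 mm above the cut face.
- end_b_center (a point): One of three alike baguette ends (stale, hard), a blunt dome: flat round cut face 52 mm across, straight side for the lowest 11 mm, then rounding over to a flattish top, 38 mm high; about 13 to 25 g. At the start it stands on its cut face on the board. This point is its centre, on its axis, 19 mm above the cut face.
- end_c_center (a point): One of three alike baguette ends (stale, hard), a blunt dome: flat round cut face 52 mm across, straight side for the lowest 11 mm, then rounding over to a flattish top, 38 mm high; about 13 to 25 g. At the start it stands on its cut face on the board. This point is its centre, on its axis, 19 mm above the cut face.
- jar_center (a point): Small jam jar with a steel lid, 46 mm across and 49 mm high, standing loose on the board. This point is its centre, 24 mm above its foot.
- ramekin_center (a point): White ceramic ramekin of butter, 60 mm across and 35 mm high, standing loose on the board. This point is its centre, 17 mm above its foot.
- loaf_center (a point): Rest of a loaf, 203 mm long (along its y, parallel to the board's y), 72 mm wide and 72 mm high, loose, near the far side of the board. This point is the middle of its length, 36 mm above its underside.

How it is judged:
By the outcome, as a careful person would: the job done as asked, in the order asked, and still so for the second after the job is handed in, with the robot touching nothing.
It also fails if it takes over 58 s, if anything falls off the work surface, if the arm or the gripper's body presses on something with over 40 N, if the wrist force passes 120 N, or if a joint passes its speed limit or range.

### The arm

A 6-joint arm with a two-finger parallel gripper is mounted at the origin on the work surface. World frame = base frame: x ahead of the robot, y to its left, z up, the work surface at z = 0. Lengths are in m, angles in rad, forces in N, time in s.
With the tool pointing down it reaches from about 0.35 to 0.8 m from the base axis. Payload 7.3 kg.
Tool frame: the origin (TCP) lies on the centre line of the jaws, within the pads' length; the fingertips stand 19 mm ahead of it and the grasp point (between the pads) is the TCP (env.nose_length is the distance from the TCP to the fingertips, in m); y points along the fingers, x is the direction in which the jaws open and shut, and the axes are right-handed (so a half turn about y gives the same grasp; the last joint's range is limited). The gripper opens to 85 mm and grips with 20 to 120 N. Pads are 22 mm wide; open, the fingers measure 114 mm over their backs; the gripper's body (76 mm by 85 mm) begins 54 mm behind the grasp point. The pads swing forward as they close: fully open they stand 13 mm farther back than shut.
Start: joints at [1.083, 0.342, 1.524, -0, 1.275, -0.146], TCP at [0.176, 0.495, 0.25] pointing down, gripper open.
Joint ranges: [-2.53, 2.53], [-0.77, 2.02], [0.04, 2.7], [-1, 4.14], [0.28, 2.66], [-3.11, 3.11]. Speed limits (rad/s): [2.57, 2.57, 3.14, 3.14, 3.14, 3.14].

### API

Orientations are given as a unit quaternion [w, x, y, z].
In Python, from station import get_obs, imaging, order, spotter, env gives the robot as it stands.
- The arm moves only by the tool step_arm, never from a script. Its argument "commands" is a list of rows, each a list of 4 numbers: the shift along the tool's x, y, z in mm, then the turn about the tool's y in degrees. A call has 1 to 5 rows; each row is the pose to reach, as a shift and turn from the pose measured when the call began, along the tool's axes at that moment; what a row does not reach only later rows make up. A row lasts 1/10 s, in which the tool goes at most 50 mm and 8.59 degrees, less where a joint would pass 70% of its speed; a pose out of reach is approached as far as the arm can. A call with a gripper value outside its range is refused whole. "fingers" is the closure, from 0 (fully open) to 1 (shut), set as the call begins (left out, the last holds). The fingers move at their own pace and stop on an object; "force" is the grip in N (left out, the last holds). Time passes only in rows, so rows that repeat a pose let the fingers close. It gives the time, the measured TCP pose, the force and the opening at its end, in the units of the state.
- get_obs(): the state, without advancing time (a new reading comes with each control period).
- imaging.capture(name): name is "scene" or "top" or "wrist"; returns (picture, depth): 480x640x3 uint8, red, green, blue; 480x640 float32, m along the optical axis (not along the pixel's ray), 0 where there is no reading.
- imaging.camera_info(name): a dict with "fx", "fy", "cx", "cy" (pixels), "k1" (the pictures are not rectified: a ray, as slopes to the right and down, at radius r is drawn at 1 + k1 r^2 times it, then the intrinsics apply), "xyz" and "rotation" of the camera in the world; the wrist camera has in their place "mount" (4x4, takes a point from camera to tool coordinates, whose origin is the TCP and whose axes are the tool frame's). Camera axes: x right, y down, z forward; pixel columns grow to the right and rows downward; lengths in m; the calibration is good to about 2 mm. A picture is of the moment at which its call begins: read the wrist's pose just before it. camera_info takes no time and is no camera call.
- order.close_job(): hands the job in, once; it reports no verdict.
Trained networks look in the newest picture that a camera, given by its name, has taken for a name from the list of things; names that differ only in an ending like _2 or _b are one class to them, and where a whole thing is asked for, a point or a joint stands for the part that bears it (a point fixed in the world has none). Each returns a list of dicts, best first, with "conf" (0 to 1); they miss things now and then, are a little off and sometimes report something else, mostly with a low value. They report only what shows in the picture. A call takes as long as a camera call.
- spotter.boxes_of(camera, target): "xy" ([column, row] in pixels, amid what is visible of it).
- spotter.silhouettes(camera, target): "pixels" (480x640 bool, what is visible of it) and "xy" ([column, row] in pixels, amid what is visible of it).
- spotter.landmark_of(camera, target): "xy" ([column, row] in pixels: a listed point, or the origin of a listed thing).
The state is a dict: "clock": time; "joints": joint angles; "joint_velocities": joint speeds; "effort": joint torques, N m; "position": TCP position; "ee_rot": TCP orientation; "wrist_force": force on the tool from outside, world axes, zero at the start; "torque": the same for the moment, N m; "opening": finger opening in m.
Only numpy, scipy, OpenCV 4.12 (cv2) and the standard library are available. Lean on these libraries where they do the work, as an engineer would, in place of code of your own. Each camera call takes 0.05 s, during which the arm holds its last target.

## Working session

There is one attempt and no reset: what is moved stays moved. The work goes in short steps, Python scripts to look and compute and a tool call to move; the robot and the scene stay as the last step left them, time stands still between calls to the robot, and variables do not carry over. Pictures are saved under pics/ and viewed, and the job is handed in when it is done.

Besides the shell and the picture viewer there is one more tool, called after ">>>" as name(argument=value, ...) on one line, values as JSON. step_arm: Moves the arm, as the interface text tells. Its arguments: {"type":"object","properties":{"commands":{"type":"array","items":{"type":"array","items":{"type":"number"}}},"fingers":{"type":"number"},"force":{"type":"number"}},"required":["commands"]}

```bash
ls; mkdir -p pics; python3 - <<'E'
from station import get_obs, imaging, order, spotter, env
import cv2
o=get_obs();print(o)
for n in("top","scene"):
    p,d=imaging.capture(n);cv2.imwrite(f"pics/{n}0.png",p[:,:,::-1]);print(imaging.camera_info(n))
print(env.nose_length, [a for a in dir(env) if a[0]!='_'])
E
```

```text
pics
{'clock': 0.0, 'joints': array([ 1.08296680e+00,  3.42726327e-01,  1.52500344e+00,  1.87758278e-05,
        1.27540906e+00, -1.46028126e-01]), 'joint_velocities': array([ 0.00200121, -0.00155922, -0.00164584, -0.00024419, -0.0003002 ,
        0.0003358 ]), 'effort': array([ 2.60541332e-03, -4.33675647e+01, -2.46015537e+01,  2.38251369e-04,
        7.82418880e-03, -6.71426989e-06]), 'position': array([0.17578578, 0.49430607, 0.24962881]), 'ee_rot': array([-0.57751078,  0.5779931 ,  0.40718867, -0.40816991]), 'wrist_force': array([-0.42520041,  0.27209316, -0.29357149]), 'torque': array([ 0.02787036,  0.0656635 , -0.06915822]), 'opening': 0.08560310243883495}
{'fx': 558.0105786589262, 'fy': 558.0105786589262, 'cx': 329.47152228975597, 'cy': 244.8171972881011, 'k1': -0.0720193697703921, 'xyz': array([0.48403319, 0.02219821, 1.16608453]), 'rotation': array([-0.02755551,  0.71151639, -0.70146313,  0.03057118])}
{'fx': 528.9778876515163, 'fy': 528.9778876515163, 'cx': 330.2645106394697, 'cy': 233.23378503918138, 'k1': 0.01991084211939068, 'xyz': array([ 1.36135303, -0.26392317,  0.80866263]), 'rotation': array([-0.33020831,  0.74668975,  0.53109715, -0.22661135])}
0.019 ['PlanningError', 'nose_length']
```

View pics/top0.png

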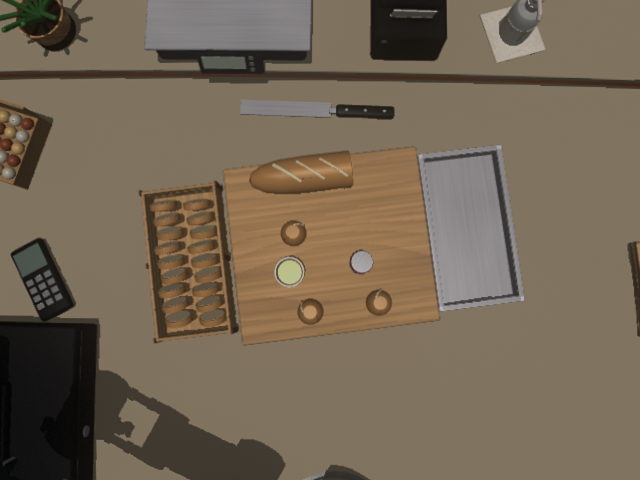

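View pics/scene0.png

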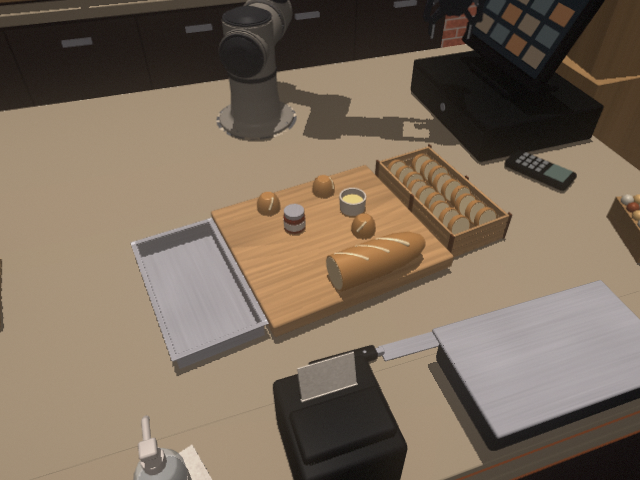

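The top view shows the baguette ends near (293,233), (310,312) and (379,302). The jar is at (361,262), the ramekin at (289,272), the loaf at (302,173) and the pan on the right (-y). Next I'll turn these into world positions.

```bash
cat > h.py <<'E'
from station import get_obs, imaging, order, spotter, env
import cv2, numpy as np
from scipy.spatial.transform import Rotation as R
def rot(q): return R.from_quat([q[1],q[2],q[3],q[0]]).as_matrix()
def ray(n,xy):
    c=imaging.camera_info(n)
    K=np.array([[c['fx'],0,c['cx']],[0,c['fy'],c['cy']],[0,0,1]])
    u=cv2.undistortPoints(np.array([[xy]],float),K,np.array([c['k1'],0,0,0.]))[0,0]
    return np.array(c['xyz']),rot(c['rotation'])@np.array([u[0],u[1],1])
def atz(n,xy,z):
    o,d=ray(n,xy);return o+d*(z-o[2])/d[2]
def tri(xy1,xy2):
    o1,d1=ray('top',xy1);o2,d2=ray('scene',xy2)
    A=np.stack([d1,-d2],1);s=np.linalg.lstsq(A,o2-o1,rcond=None)[0]
    a=o1+s[0]*d1;b=o2+s[1]*d2;return (a+b)/2,np.linalg.norm(a-b)
Z=dict(end_a_center=.064,jar_center=.069,ramekin_center=.062,loaf_center=.081,board=0,pan=0)
def look(names,cams=('top','scene')):
    for c in cams:
        imaging.capture(c)
        for n in names:
            for r in spotter.landmark_of(c,n):
                print(c,n,np.round(r['xy'],1),round(r['conf'],2),np.round(1000*atz(c,r['xy'],Z[n])[:2],1))
E
python3 - <<'E'
from h import *
look(list(Z))
for xy in [(224,170),(416,148),(439,320),(244,343)]: print(np.round(1000*atz('top',xy,.045)))
print(np.round(rot(get_obs()['ee_rot']),3))
p,d=imaging.capture('wrist');cv2.imwrite('pics/w0.png',p[:,:,::-1])
print(get_obs()['clock'],imaging.camera_info('wrist'))
E
```

```text
top end_a_center [293.8 233.6] 0.59 [596.2  89.2]
top jar_center [363.2 265.2] 0.65 [535.2 -48.8]
top ramekin_center [285.5 273.8] 0.61 [516.3 104.3]
top loaf_center [302.3 175.1] 0.63 [710.8  73.8]
top board [330.7 243.3] 0.71 [583.4  15.4]
top pan [465.7 225.4] 0.91 [ 625.5 -269.6]
top pan [361.2 262.9] 0.34 [543.2 -49. ]
scene end_a_center [366.7 223.3] 0.57 [601.3  96.2]
scene jar_center [292.4 215.4] 0.63 [532.2 -46.9]
scene ramekin_center [352.9 200.7] 0.82 [519.3  96.9]
scene loaf_center [376.  254.9] 0.93 [709.9  70. ]
scene board [328.5 247. ] 0.61 [581.4  18.2]
scene board [355.5 200.8] 0.5 [451.8 132.7]
scene pan [196.3 291.6] 0.78 [ 617.  -274.5]
[727. 236.  45.]
[ 779. -157.   45.]
[ 428. -204.   45.]
[378. 186.  45.]
[[ 0.335  0.    -0.942]
 [ 0.942  0.     0.335]
 [ 0.    -1.    -0.   ]]
0.85 {'fx': 376.63730296124777, 'fy': 376.63730296124777, 'cx': 316.7353682004319, 'cy': 234.8674613648433, 'k1': 0.0250854513065333, 'mount': array([[ 9.99999953e-01, -2.90855001e-04,  1.00340142e-04,
         9.11636567e-04],
       [-1.75010569e-04, -2.69490649e-01,  9.63002990e-01,
        -1.24127358e-01],
       [-2.53053506e-04, -9.63002962e-01, -2.69490687e-01,
         6.77305161e-02],
       [ 0.00000000e+00,  0.00000000e+00,  0.00000000e+00,
         1.00000000e+00]])}
```

```bash
python3 - <<'E'
from h import *
p,d=imaging.capture('top')
c=imaging.camera_info('top')
K=np.array([[c['fx'],0,c['cx']],[0,c['fy'],c['cy']],[0,0,1]])
g=np.stack(np.meshgrid(np.arange(640.),np.arange(480.)),-1).reshape(-1,1,2)
u=cv2.undistortPoints(g,K,np.array([c['k1'],0,0,0.])).reshape(480,640,2)
P=np.dstack([u*d[...,None],d])@rot(c['rotation']).T+c['xyz']
np.save('P0.npy',P)
print('board z',np.median(P[225:300,390:420,2]),'pan floor',np.median(P[200:250,455:480,2]))
m=((P[...,2]>.055)&(d>0)).astype(np.uint8)
m[:, :236]=0; m[:, 425:]=0; m[:150]=0;m[340:]=0
n,l,s,ce=cv2.connectedComponentsWithStats(m)
for i in range(1,n):
    if s[i,4]<30: continue
    q=P[l==i]; print(s[i],np.round(ce[i]),'mid',np.round(1000*(q.min(0)+q.max(0))/2,1),'ext',np.round(1000*np.ptp(q,axis=0)),'mean',np.round(1000*q.mean(0),1),'zmax',q[:,2].max())
q=P[(P[...,2]>.037)&(P[...,2]<.05)&(abs(P[...,1]-.015)<.26)&(abs(P[...,0]-.57)<.24)]
im=np.zeros((500,600),np.uint8)
E
python3 - <<'E'
import cv2
p=cv2.imread('pics/top0.png')[135:350,220:530];cv2.imwrite('pics/crop0.png',cv2.resize(p,None,fx=2.5,fy=2.5))
E
```

```text
board z 0.04428310231421584 pan floor 0.002026198470894691
[ 249  151  105   43 3321] [305. 173.] mid [716.4  76.3  96.6] ext [ 83. 205.  51.] mean [709.   68.4 107. ] zmax 0.12209104986697494
[281 220  25  26 514] [293. 232.] mid [599.1  91.3  71.7] ext [50. 48. 32.] mean [597.3  90.2  75.8] zmax 0.08787589848684418
[349 250  24  24 446] [361. 262.] mid [542.  -43.   77.2] ext [45. 44. 43.] mean [540.8 -42.6  90.8] zmax 0.09871431147261656
[274 256  31  31 724] [289. 271.] mid [521.3  96.5  70.2] ext [58. 59. 30.] mean [521.3  97.3  69.3] zmax 0.08520888941412519
[366 289  26  27 531] [379. 302.] mid [463.2 -80.6  71. ] ext [51. 50. 31.] mean [463.3 -79.2  75.5] zmax 0.08665409399759216
[297 298  26  27 529] [310. 311.] mid [443.7  55.6  72.4] ext [51. 49. 33.] mean [444.2  54.4  75.8] zmax 0.0888692554232795
```

View pics/crop0.png

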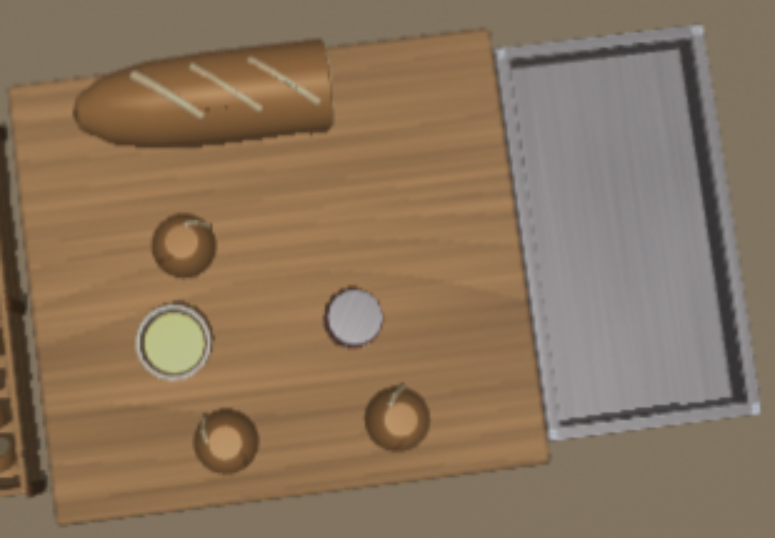

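View pics/w0.png

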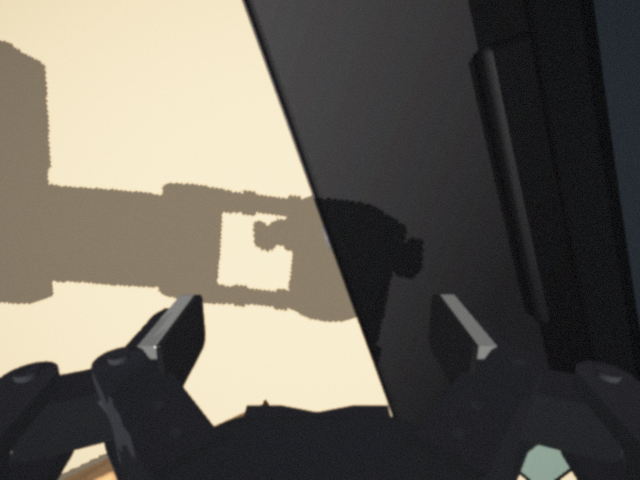

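```bash
cat >> h.py <<'E'
v=np.array([.9915,.130]); w=np.array([-.130,.9915]); C=np.array([578,15.])
def W(X,Y): return C+X*v+Y*w
def B(x,y): d=np.array([x,y])-C; return np.array([d@v,d@w])
def go(X,Y,z,yaw=7.5):
    o=get_obs(); Rm=rot(o['ee_rot']); p=o['position']*1000
    t=np.array([*W(X,Y),z]); cur=np.degrees(np.arctan2(Rm[1,0],Rm[0,0]))
    print('clock',o['clock'],'at board',np.round(B(*p[:2]),1),'z',round(p[2],1),'open',round(o['opening']*1000,1),'F',np.round(o['wrist_force'],1))
    print('shift',np.round(Rm.T@(t-p),1),'turn',round(cur-yaw,1))
E
python3 - <<'E'
from h import *
for n in [(598,90.5),(463.3,-80),(444,55),(541.5,-42.8),(521.3,97)]: print(B(*n))
go(-126,-30,150)
E
```

```text
[29.645   72.25825]
[-126.07505  -79.2815 ]
[-127.661   57.08 ]
[-43.70375 -52.5637 ]
[-45.55805  88.674  ]
clock 0.9 at board [-336.3  527.8] z 250.3 open 85.5 F [ 0.1  0.6 -0.4]
shift [-401.2  100.3 -441. ] turn 62.9
```

>>> step_arm(commands=[[-34,0,-37,8],[-68,0,-74,16],[-102,0,-110,24],[-136,0,-147,32],[-168,0,-184,40]], fingers=0.59)

```text
clock: 1.4
position: [0.2934, 0.273, 0.2505]
ee_rot: [0.683, -0.683, -0.184, 0.183]
wrist_force: [0.5, 0.1, 0.7]
opening: 0.0348
```

```bash
python3 -c "
from h import *
go(-126,-30,150)"
```

```text
clock 1.4 at board [-248.7  292.8] z 250.5 open 34.8 F [0.5 0.1 0.7]
shift [ -11.2  100.5 -345.1] turn 22.6
```

>>> step_arm(commands=[[-2,0,-48,7],[-4,5,-96,14],[-6,15,-144,22],[-8,25,-190,22.6],[-9,35,-235,22.6]])

```text
clock: 1.9
position: [0.4042, 0.0632, 0.2155]
ee_rot: [0.706, -0.705, -0.047, 0.045]
wrist_force: [0.8, 1.1, 0.0]
opening: 0.0349
```

```bash
python3 -c "
from h import *
go(-126,-30,150)"
```

```text
clock 1.9 at board [-166.1   70.4] z 215.5 open 34.9 F [0.8 1.1 0. ]
shift [  39.9   65.6 -100.4] turn -0.0
```

>>> step_arm(commands=[[16,0,-40,0],[32,20,-80,0],[40,50,-100.5,0],[40,85,-100.5,0],[40,115,-100.5,0]])

```text
clock: 2.4
position: [0.4572, -0.0321, 0.0991]
ee_rot: [0.706, -0.706, -0.046, 0.045]
wrist_force: [0.1, 0.0, -1.0]
opening: 0.0349
```

```bash
python3 -c "
from h import *
go(-126,-30,68)
p,d=imaging.capture('scene');cv2.imwrite('pics/s1.png',cv2.resize(p[140:320,180:420,::-1],None,fx=3,fy=3))
p,d=imaging.capture('wrist');cv2.imwrite('pics/w1.png',p[:,:,::-1])"
```

```text
clock 2.4 at board [-125.9  -31. ] z 99.1 open 34.9 F [ 0.1  0.  -1. ]
shift [-0.2 31.1  1. ] turn -0.1
```

View pics/s1.png

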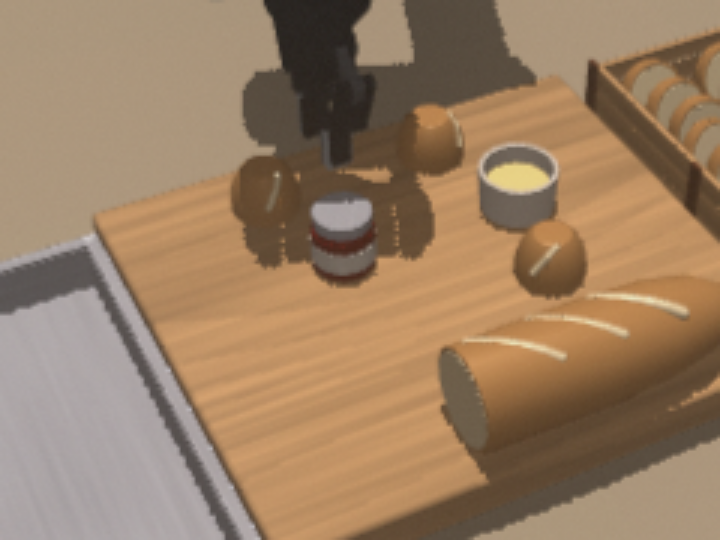

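View pics/w1.png

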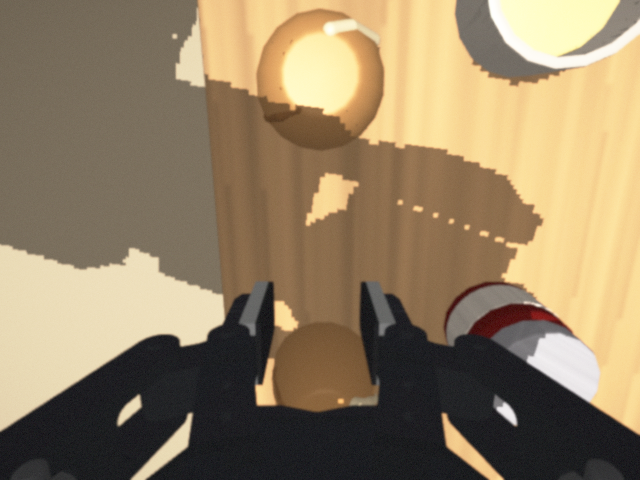

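```bash
python3 -c "
from h import *
p,d=imaging.capture('wrist');c=imaging.camera_info('wrist')
K=np.array([[c['fx'],0,c['cx']],[0,c['fy'],c['cy']],[0,0,1]])
g=np.stack(np.meshgrid(np.arange(640.),np.arange(480.)),-1).reshape(-1,1,2)
u=cv2.undistortPoints(g,K,np.array([c['k1'],0,0,0.])).reshape(480,640,2)
M=c['mount'];P=np.dstack([u*d[...,None],d])@M[:3,:3].T+M[:3,3]
P*=1000
dark=(p.max(2)<90)&(d>0)&(P[...,1]<25)&(abs(P[...,2])<40)
Q=P[dark]
for y0 in range(-80,26,8):
    q=Q[(Q[:,1]>=y0)&(Q[:,1]<y0+8)]
    if len(q)>5: print(y0,len(q),'x',np.round(q[:,0].min()),np.round(q[:,0].max()),'minabs',np.round(abs(q[:,0]).min()),'z',np.round(q[:,2].min()),np.round(q[:,2].max()))
"
```

```text
-80 6890 x -52.0 55.0 minabs 0.0 z 10.0 22.0
-72 14412 x -59.0 62.0 minabs 0.0 z 2.0 19.0
-64 15383 x -61.0 62.0 minabs 0.0 z -7.0 19.0
-56 9448 x -58.0 59.0 minabs 0.0 z -12.0 19.0
-48 5961 x -54.0 56.0 minabs 14.0 z -12.0 18.0
-40 9763 x -51.0 54.0 minabs 16.0 z -12.0 15.0
-32 2312 x -48.0 50.0 minabs 17.0 z -3.0 15.0
-24 1345 x -34.0 36.0 minabs 16.0 z -10.0 13.0
-16 758 x -30.0 32.0 minabs 16.0 z -11.0 13.0
-8 801 x -30.0 32.0 minabs 16.0 z -11.0 12.0
0 704 x -30.0 78.0 minabs 16.0 z -37.0 13.0
8 640 x -29.0 99.0 minabs 17.0 z -13.0 12.0
16 897 x -17.0 97.0 minabs 17.0 z -16.0 9.0
24 18 x 65.0 85.0 minabs 65.0 z -18.0 -3.0
```

>>> step_arm(commands=[[0,15,1,0],[0,28,1,0],[0,31,1,0],[0,31,-6,0],[0,31,-14,0]])

```text
clock: 3.05
position: [0.4589, -0.0454, 0.0699]
ee_rot: [0.706, -0.705, -0.046, 0.046]
wrist_force: [0.1, -0.6, -0.7]
opening: 0.0348
```

```bash
python3 -c "
from h import *
go(-126,-203,68)
p,d=imaging.capture('scene');cv2.imwrite('pics/s2.png',cv2.resize(p[140:320,180:420,::-1],None,fx=3,fy=3))
p,d=imaging.capture('wrist');cv2.imwrite('pics/w2.png',p[:,:,::-1])"
```

```text
clock 3.05 at board [-125.9  -44.4] z 69.9 open 34.8 F [ 0.1 -0.6 -0.7]
shift [  -0.2    1.8 -158.6] turn 0.0
```

View pics/s2.png

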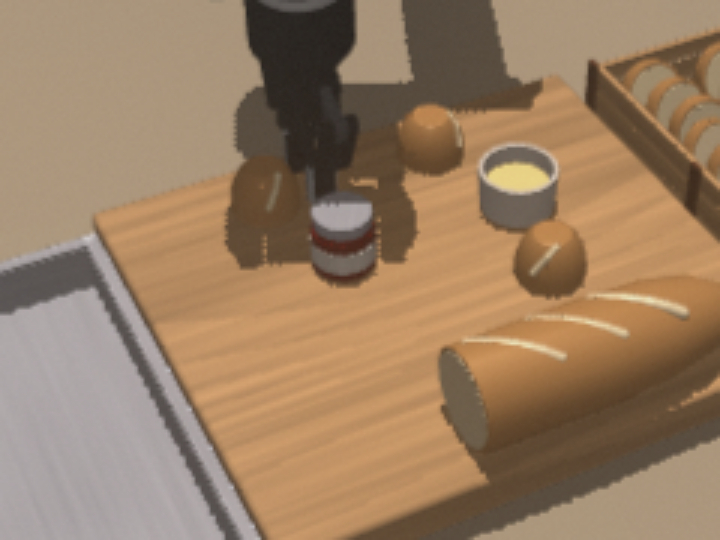

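View pics/w2.png

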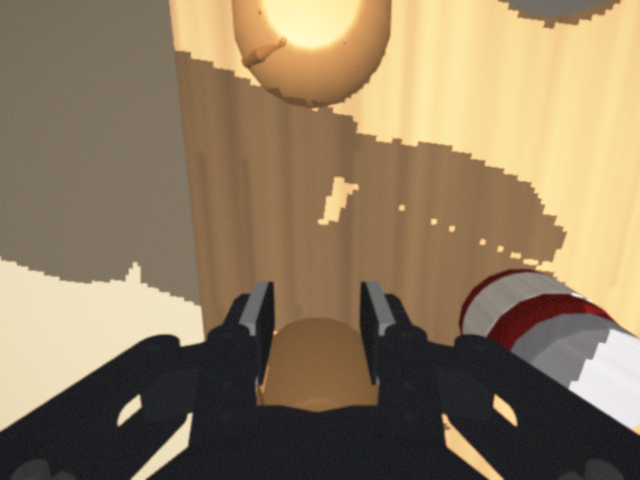

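>>> step_arm(commands=[[0,2,-12,0],[0,2,-26,0],[0,2,-40,0],[0,2,-54,0],[0,2,-68,0]])

```text
clock: 3.65
position: [0.4679, -0.1151, 0.0676]
ee_rot: [0.706, -0.705, -0.046, 0.045]
wrist_force: [0.2, 0.5, -0.2]
opening: 0.0354
```

```bash
python3 -c "
from h import *
go(-126,-207,68)
p,d=imaging.capture('scene');cv2.imwrite('pics/s3.png',cv2.resize(p[140:320,120:360,::-1],None,fx=3,fy=3))"
```

```text
clock 3.65 at board [-126.1 -114.7] z 67.6 open 35.4 F [ 0.2  0.5 -0.2]
shift [  0.3  -0.4 -92.3] turn -0.1
```

View pics/s3.png

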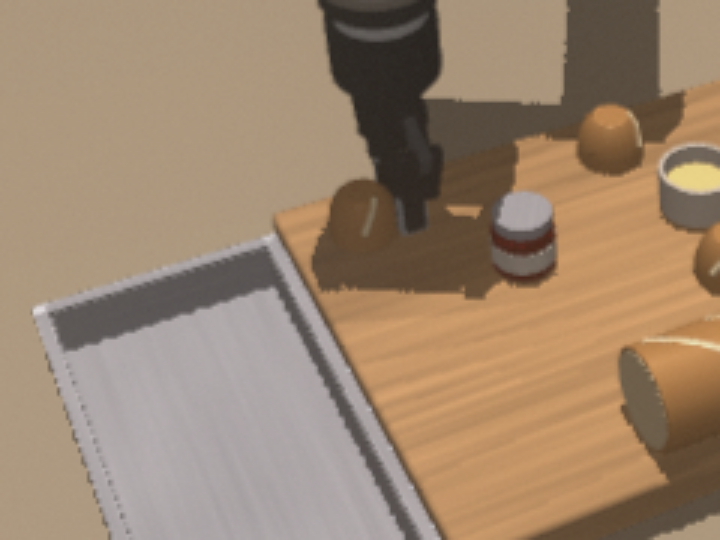

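>>> step_arm(commands=[[3,-0.5,-12,0],[8,-0.5,-24,0],[13,-0.5,-36,0],[18,-0.5,-48,0],[23,-0.5,-60,0]])

```text
clock: 4.2
position: [0.4997, -0.1743, 0.0682]
ee_rot: [-0.705, 0.706, 0.046, -0.045]
wrist_force: [-0.7, 0.8, 0.6]
opening: 0.0349
```

```bash
python3 -c "
from h import *
go(-100,-207,68)
p,d=imaging.capture('scene');cv2.imwrite('pics/s4.png',cv2.resize(p[140:320,120:360,::-1],None,fx=3,fy=3))"
```

```text
clock 4.2 at board [-102.3 -177.6] z 68.2 open 34.9 F [-0.7  0.8  0.6]
shift [  2.3   0.3 -29.4] turn -0.2
```

View pics/s4.png

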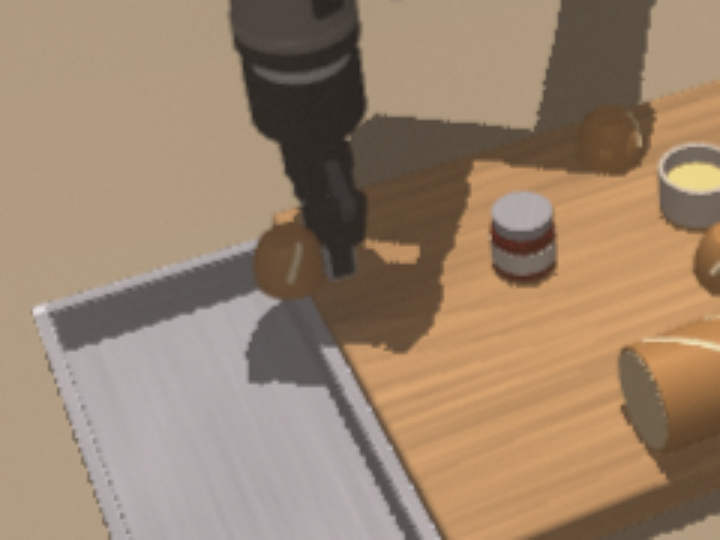

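>>> step_arm(commands=[[2,0,-10,0],[2,0,-20,0],[2,0,-30,0],[2,0,-38,0],[2,0,-42,0]])

```text
clock: 4.75
position: [0.5082, -0.2184, 0.0686]
ee_rot: [-0.705, 0.707, 0.046, -0.043]
wrist_force: [0.4, 0.4, 0.0]
opening: 0.0349
```

```bash
python3 -c "
from h import *
go(-128,100,150)
p,d=imaging.capture('scene');cv2.imwrite('pics/s5.png',cv2.resize(p[140:320,120:360,::-1],None,fx=3,fy=3))"
```

```text
clock 4.75 at board [ -99.5 -222.4] z 68.6 open 34.9 F [0.4 0.4 0. ]
shift [-29.4 -82.4 322. ] turn -0.2
```

View pics/s5.png

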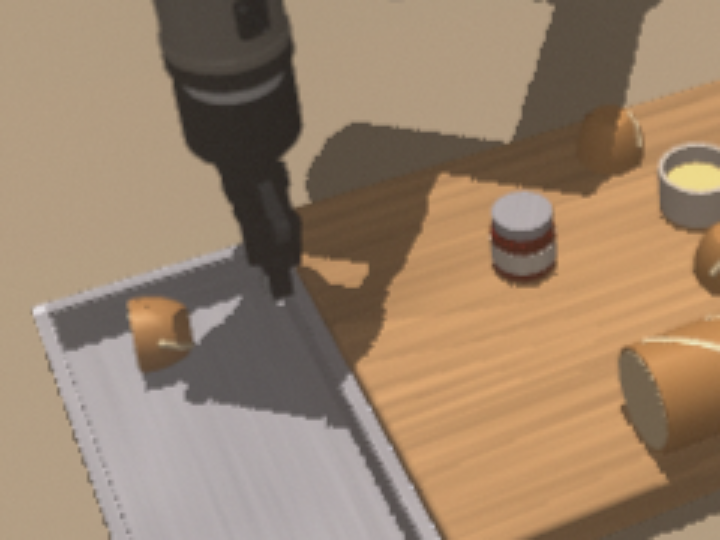

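End A tipped over the edge and is now in the pan, around (160,335) in the crop. Next is near end B.

>>> step_arm(commands=[[0,-48,2,0],[-4,-83,35,0],[-10,-83,82,0],[-18,-83,130,0],[-24,-83,178,0]])

```text
clock: 5.3
position: [0.4607, -0.0433, 0.1513]
ee_rot: [-0.705, 0.707, 0.046, -0.043]
wrist_force: [0.2, 0.8, -0.4]
opening: 0.0356
```

```bash
python3 -c "
from h import *
go(-128,106,150)"
```

```text
clock 5.3 at board [-123.9  -42.5] z 151.3 open 35.6 F [ 0.2  0.8 -0.4]
shift [ -4.8   0.9 148.5] turn -0.3
```

>>> step_arm(commands=[[-1,0,45,0],[-2,0,90,0],[-4,0,130,-0.2],[-5,0,149,-0.3],[-5,30,149,-0.3]])

```text
clock: 5.8
position: [0.4387, 0.1067, 0.1234]
ee_rot: [-0.705, 0.706, 0.052, -0.044]
wrist_force: [0.1, -0.4, 0.4]
opening: 0.0348
```

```bash
python3 -c "
from h import *
go(-128,106,68)
p,d=imaging.capture('wrist');cv2.imwrite('pics/w6.png',p[:,:,::-1])"
```

```text
clock 5.8 at board [-126.2  109. ] z 123.4 open 34.8 F [ 0.1 -0.4  0.4]
shift [-2.4 55.3 -2.8] turn 0.2
```

View pics/w6.png

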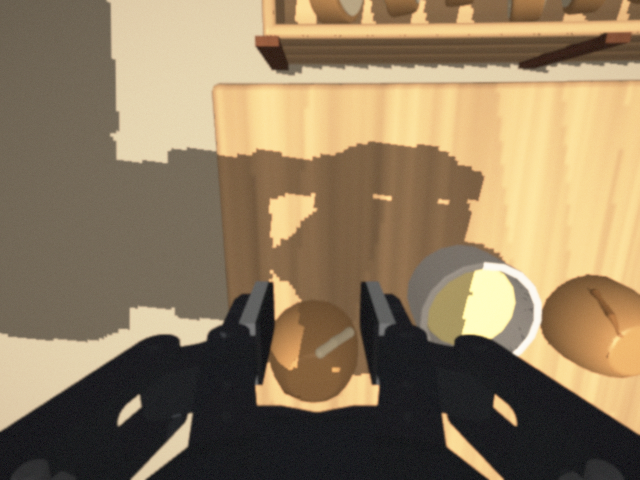

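>>> step_arm(commands=[[-1,20,0,0],[-2,40,0,0],[-2,55,0,0],[-2,55,-8,0],[-2,55,-18,0]])

```text
clock: 6.35
position: [0.4356, 0.0869, 0.0632]
ee_rot: [-0.705, 0.706, 0.048, -0.047]
wrist_force: [-0.5, 0.6, -0.6]
opening: 0.0347
```

```bash
python3 -c "
from h import *
go(-128,-100,68)
p,d=imaging.capture('wrist');cv2.imwrite('pics/w7.png',p[:,:,::-1])"
```

```text
clock 6.35 at board [-131.8   89.7] z 63.2 open 34.7 F [-0.5  0.6 -0.6]
shift [   3.    -4.3 -189.8] turn 0.2
```

View pics/w7.png

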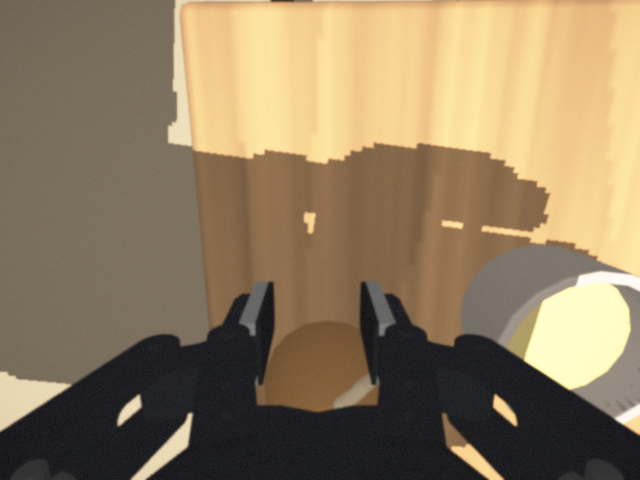

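>>> step_arm(commands=[[3,-4.5,4,0],[3.5,-4.5,0,0],[3.5,-4.5,-12,0],[3.5,-4.5,-26,0],[3.5,-4.5,-40,0]])

```text
clock: 6.9
position: [0.4448, 0.0456, 0.0678]
ee_rot: [-0.704, 0.707, 0.048, -0.047]
wrist_force: [-0.4, 0.8, 0.5]
opening: 0.0353
```

```bash
python3 -c "
from h import *
go(-126,-100,68)"
```

```text
clock 6.9 at board [-128.1   47.6] z 67.8 open 35.3 F [-0.4  0.8  0.5]
shift [   1.5    0.3 -147.6] turn 0.2
```

>>> step_arm(commands=[[0.5,0,-14,0],[1,0,-28,0],[1,0,-42,0],[1,0,-56,0],[1,0,-70,0]])

```text
clock: 7.4
position: [0.4551, -0.0248, 0.0679]
ee_rot: [-0.704, 0.707, 0.048, -0.047]
wrist_force: [-0.0, 0.2, 0.3]
opening: 0.0349
```

>>> step_arm(commands=[[0,0,-16,0],[0,0,-32,0],[0,0,-47,0],[0,0,-61,0],[0,0,-75,0]])

```text
clock: 7.9
position: [0.4652, -0.1003, 0.0682]
ee_rot: [-0.704, 0.707, 0.048, -0.047]
wrist_force: [0.4, -0.4, -0.7]
opening: 0.0351
```

```bash
python3 -c "
from h import *
go(-126,-100,68)
p,d=imaging.capture('scene');cv2.imwrite('pics/s8.png',cv2.resize(p[140:320,120:360,::-1],None,fx=3,fy=3))"
```

```text
clock 7.9 at board [-126.8  -99.6] z 68.2 open 35.1 F [ 0.4 -0.4 -0.7]
shift [ 0.8  0.2 -0.4] turn 0.2
```

View pics/s8.png

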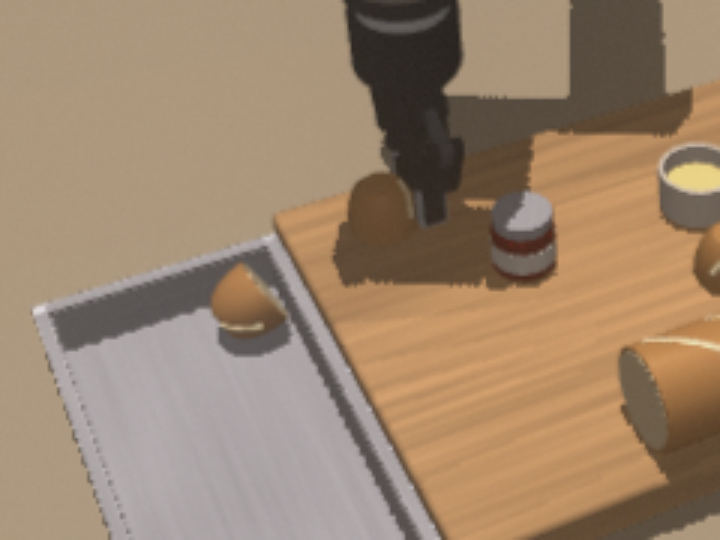

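```bash
python3 -c "
from h import *
p,d=imaging.capture('top');cv2.imwrite('pics/t8.png',cv2.resize(p[135:350,220:530,::-1],None,fx=2.5,fy=2.5))
imaging.capture('scene')
for r in spotter.boxes_of('scene','end_a_center'): print(r, B(*1000*atz('scene',r['xy'],.025)[:2]))
print(B(*1000*atz('scene',(120+248/3,140+302/3),.025)[:2]))
"
```

```text
{'xy': [366.6, 224.8], 'conf': 0.75} [ 0.93620877 98.70560983]
{'xy': [372.0, 258.2], 'conf': 0.44} [96.25497013 56.99062941]
[-109.50083891 -241.5977112 ]
```

View pics/t8.png

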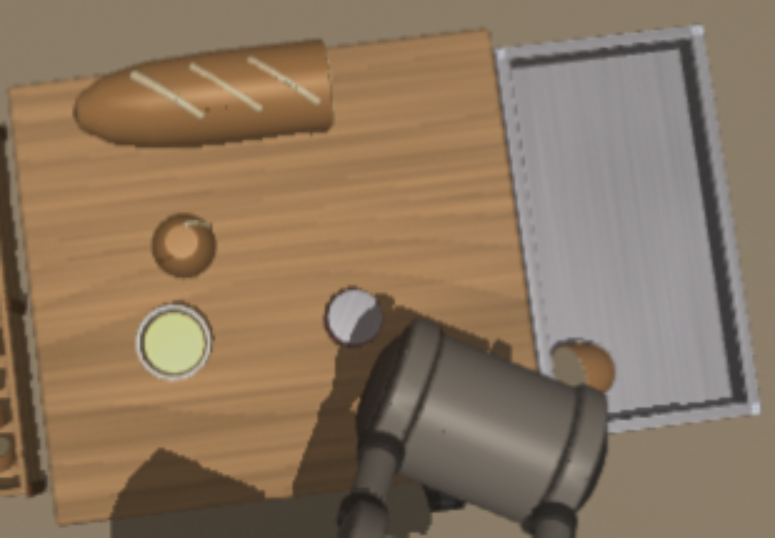

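>>> step_arm(commands=[[0,0,12,0],[-10,0,14,-8],[-18,0,12,-16],[-24,0,8,-24],[-27,0,4,-32]])

```text
clock: 8.6
position: [0.4368, -0.0973, 0.068]
ee_rot: [-0.664, 0.665, 0.242, -0.243]
wrist_force: [-0.2, 0.9, 0.0]
opening: 0.0349
```

>>> step_arm(commands=[[0,0,0,-8],[0,0,0,-8]])

```text
clock: 8.8
position: [0.4363, -0.096, 0.0681]
ee_rot: [-0.645, 0.646, 0.288, -0.289]
wrist_force: [-0.3, 0.2, 0.6]
opening: 0.0352
```

```bash
python3 -c "
from h import *
go(-126,-100,68,47.5)
p,d=imaging.capture('wrist');cv2.imwrite('pics/w9.png',p[:,:,::-1])
p,d=imaging.capture('scene');cv2.imwrite('pics/s9.png',cv2.resize(p[140:320,120:360,::-1],None,fx=3,fy=3))"
```

```text
clock 8.8 at board [-154.9  -91.6] z 68.1 open 35.2 F [-0.3  0.2  0.6]
shift [ 16.4   0.  -25.2] turn 0.7
```

View pics/w9.png

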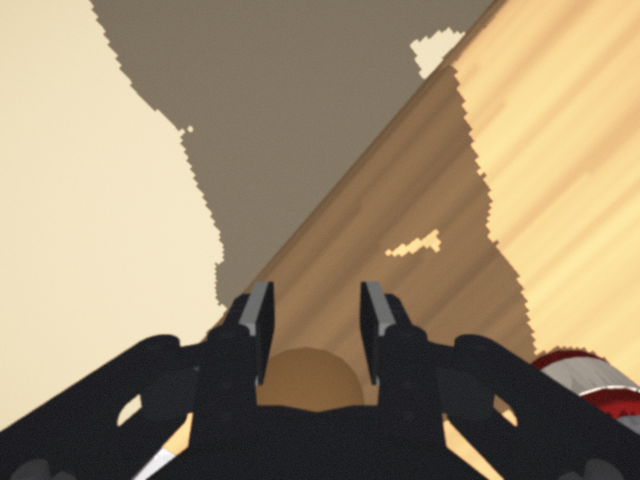

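View pics/s9.png

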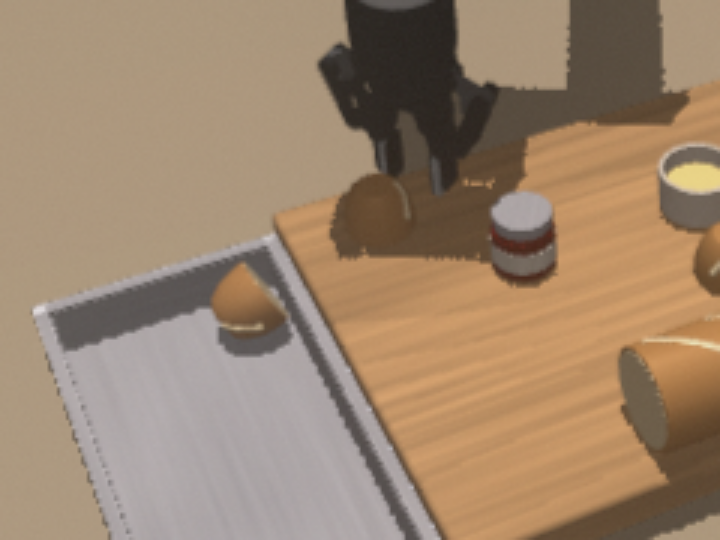

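>>> step_arm(commands=[[-4,0,-6,0],[-3,0,-18,0],[-1,0,-32,0],[1,0,-46,0],[3,0,-60,0]])

```text
clock: 9.4
position: [0.4844, -0.1354, 0.0681]
ee_rot: [-0.646, 0.647, 0.286, -0.287]
wrist_force: [0.1, 0.2, -0.2]
opening: 0.0354
```

```bash
python3 -c "
from h import *
go(-90,-150,68,47.5)
p,d=imaging.capture('scene');cv2.imwrite('pics/s10.png',cv2.resize(p[140:320,120:360,::-1],None,fx=3,fy=3))"
```

```text
clock 9.4 at board [-112.3 -136.9] z 68.1 open 35.4 F [ 0.1  0.2 -0.2]
shift [  8.6   0.2 -24.4] turn 0.3
```

View pics/s10.png

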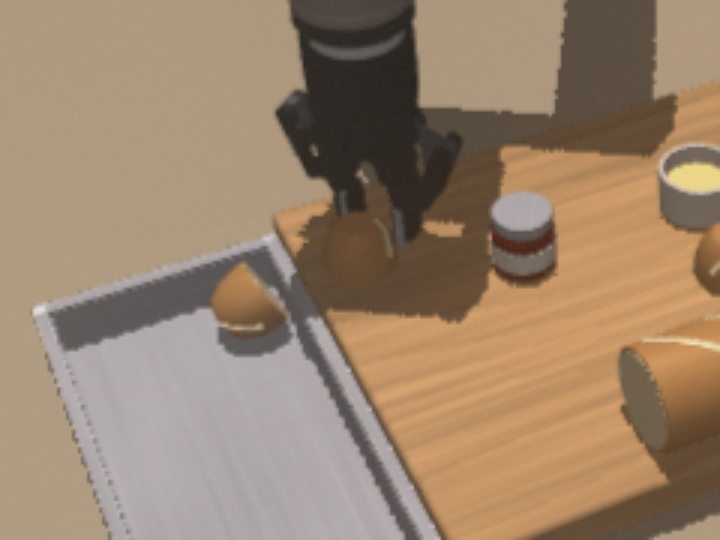

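>>> step_arm(commands=[[3,0,-10,0],[6,0,-21,0],[9,0,-32,0],[12,0,-43,0],[15,0,-54,0]])

```text
clock: 9.95
position: [0.5372, -0.1625, 0.0685]
ee_rot: [-0.645, 0.648, 0.287, -0.285]
wrist_force: [0.1, 0.0, -0.8]
opening: 0.0352
```

```bash
python3 -c "
from h import *
go(-90,-150,68,7.5)
p,d=imaging.capture('scene');cv2.imwrite('pics/s11.png',cv2.resize(p[140:320,120:360,::-1],None,fx=3,fy=3))"
```

```text
clock 9.95 at board [ -63.6 -170.7] z 68.5 open 35.2 F [ 0.1  0.  -0.8]
shift [-6.8  0.4 32.9] turn 40.2
```

View pics/s11.png

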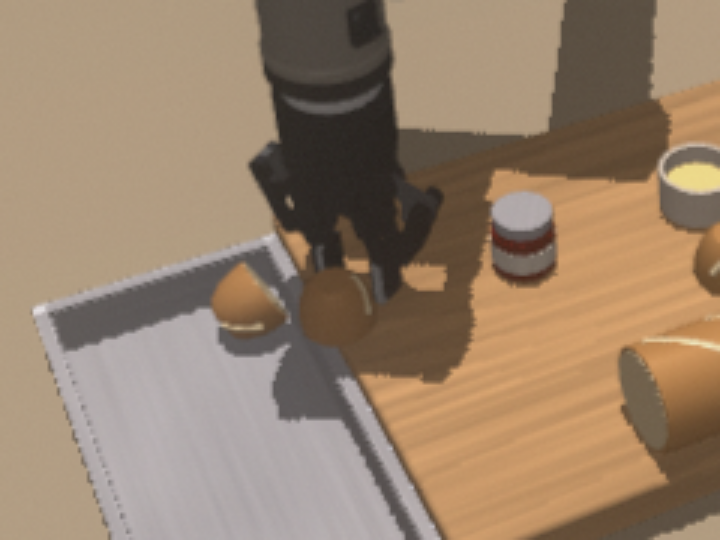

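>>> step_arm(commands=[[0,0,-10,0],[0,0,-20,0],[-1,0,-30,0],[-3,0,-40,0],[-5,0,-50,0]])

```text
clock: 10.5
position: [0.5728, -0.2015, 0.0691]
ee_rot: [-0.644, 0.649, 0.287, -0.285]
wrist_force: [0.3, -0.2, 0.0]
opening: 0.0349
```

```bash
python3 -c "
from h import *
go(-20,-150,120,7.5)
p,d=imaging.capture('scene');cv2.imwrite('pics/s12.png',cv2.resize(p[140:320,120:360,::-1],None,fx=3,fy=3))"
```

```text
clock 10.5 at board [ -33.3 -214. ] z 69.1 open 34.9 F [ 0.3 -0.2  0. ]
shift [ 51.5 -51.2  39.9] turn 40.2
```

View pics/s12.png

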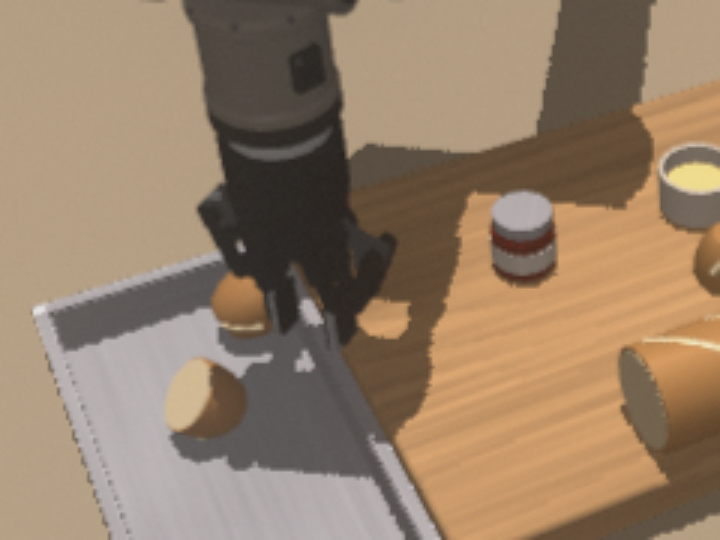

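B is in the pan too. Now I'll raise the tool and go behind far end C.

>>> step_arm(commands=[[0,-45,5,8],[0,-90,8,16],[20,-95,45,24],[50,-95,80,32],[83,-95,110,40]])

```text
clock: 11.05
position: [0.5469, -0.0661, 0.164]
ee_rot: [-0.703, 0.708, 0.047, -0.042]
wrist_force: [0.5, 0.4, -0.9]
opening: 0.0349
```

```bash
python3 -c "
from h import *
go(30,124,150,7.5)"
```

```text
clock 11.05 at board [-41.3 -76.3] z 164.0 open 34.9 F [ 0.5  0.4 -0.9]
shift [ 70.3  13.1 200.7] turn -0.3
```

>>> step_arm(commands=[[16,0,45,0],[32,0,90,0],[48,5,135,0],[64,10,180,0],[70,13,201,0]])

```text
clock: 11.55
position: [0.5914, 0.1459, 0.1497]
ee_rot: [-0.704, 0.708, 0.048, -0.043]
wrist_force: [0.1, -0.4, 0.6]
opening: 0.0349
```

>>> step_arm(commands=[[0,0,0,0],[0,0,0,0],[0,0,0,0]])

```text
clock: 11.85
position: [0.5913, 0.1446, 0.1498]
ee_rot: [-0.704, 0.708, 0.048, -0.043]
wrist_force: [-0.4, 0.7, 0.1]
opening: 0.0351
```

```bash
python3 -c "
from h import *
p,d=imaging.capture('wrist');cv2.imwrite('pics/w13.png',p[:,:,::-1])
go(30,118,68)"
```

```text
clock 11.9 at board [ 30.1 126.5] z 150.0 open 35.0 F [-0.3 -0.5 -1.2]
shift [-0.7 82.  -8. ] turn -0.2
```

View pics/w13.png

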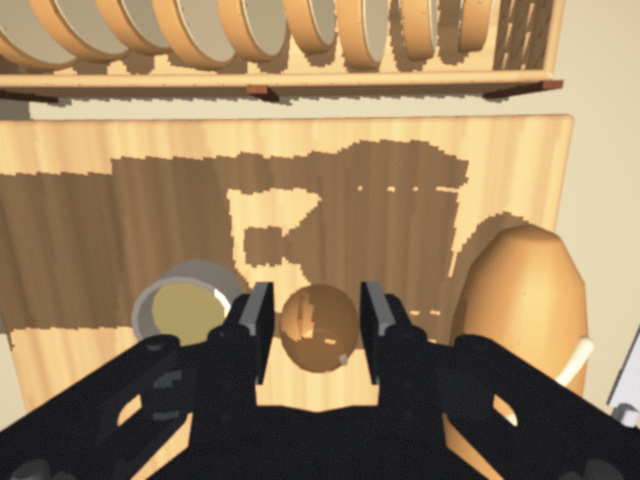

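>>> step_arm(commands=[[0,25,-2,0],[0,50,-3,0],[0,70,-4,0],[0,80,-4,0],[0,82,-5,0]])

```text
clock: 12.4
position: [0.5923, 0.1379, 0.0672]
ee_rot: [-0.704, 0.708, 0.046, -0.042]
wrist_force: [-0.4, 0.8, -0.7]
opening: 0.0348
```

>>> step_arm(commands=[[0,0,-3,0],[0,0,-10,0],[0,0,-20,0]])

```text
clock: 12.7
position: [0.5954, 0.1177, 0.0684]
ee_rot: [-0.704, 0.708, 0.047, -0.042]
wrist_force: [-0.2, -0.0, -0.1]
opening: 0.0348
```

```bash
python3 -c "
from h import *
p,d=imaging.capture('wrist');cv2.imwrite('pics/w14.png',p[:,:,::-1])
go(30,0,68)"
```

```text
clock 12.75 at board [30.6 97.8] z 68.2 open 34.8 F [ 0.6 -0.4 -0.6]
shift [ -0.1   0.9 -97.8] turn -0.3
```

View pics/w14.png

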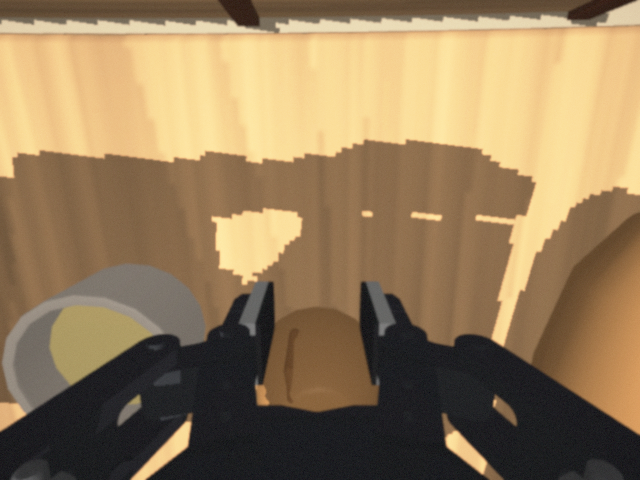

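>>> step_arm(commands=[[0,0,-14,0],[0,0,-28,0],[0,0,-42,0],[0,0,-56,0],[0,0,-70,0]])

```text
clock: 13.25
position: [0.6045, 0.045, 0.0688]
ee_rot: [-0.703, 0.708, 0.047, -0.041]
wrist_force: [0.7, 0.7, -0.2]
opening: 0.0346
```

>>> step_arm(commands=[[0,0,-15,0],[0,0,-30,0],[0,0,-45,0],[0,0,-60,0],[0,0,-74,0]])

```text
clock: 13.75
position: [0.6138, -0.0297, 0.0692]
ee_rot: [-0.703, 0.708, 0.047, -0.041]
wrist_force: [1.0, 0.2, -0.2]
opening: 0.0349
```

```bash
python3 -c "
from h import *
go(30,-150,68)
p,d=imaging.capture('scene');cv2.imwrite('pics/s15.png',cv2.resize(p[140:340,120:360,::-1],None,fx=2.9,fy=2.9))
print(B(*1000*atz('scene',(188,273),.025)[:2]))"
```

```text
clock 13.75 at board [ 29.7 -49. ] z 69.2 open 34.9 F [ 1.   0.2 -0.2]
shift [   0.9    2.  -101. ] turn -0.4
[ -31.25493925 -295.520888  ]
```

View pics/s15.png

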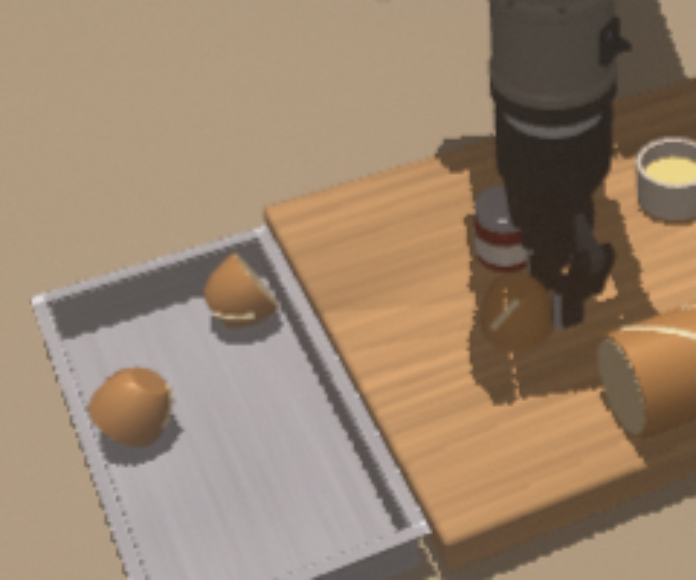

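>>> step_arm(commands=[[1,1,-15,0],[3,1,-30,0],[6,1,-45,0],[9,1,-60,0],[12,1,-75,0]])

```text
clock: 14.3
position: [0.6358, -0.1061, 0.069]
ee_rot: [-0.703, 0.708, 0.046, -0.041]
wrist_force: [0.4, 0.3, -0.5]
opening: 0.0351
```

>>> step_arm(commands=[[2,0,-13,0],[4,0,-26,0],[5,0,-38,0],[5,0,-49,0],[5,0,-59,0]])

```text
clock: 14.8
position: [0.6481, -0.1648, 0.0695]
ee_rot: [-0.703, 0.708, 0.046, -0.041]
wrist_force: [0.6, -0.2, 0.4]
opening: 0.0349
```

```bash
python3 -c "
from h import *
go(48,-220,68)
p,d=imaging.capture('scene');cv2.imwrite('pics/s16.png',cv2.resize(p[140:340,120:360,::-1],None,fx=2.9,fy=2.9))"
```

```text
clock 14.8 at board [  46.1 -187.4] z 69.5 open 34.9 F [ 0.6 -0.2  0.4]
shift [  2.1   1.8 -32.6] turn -0.4
```

View pics/s16.png

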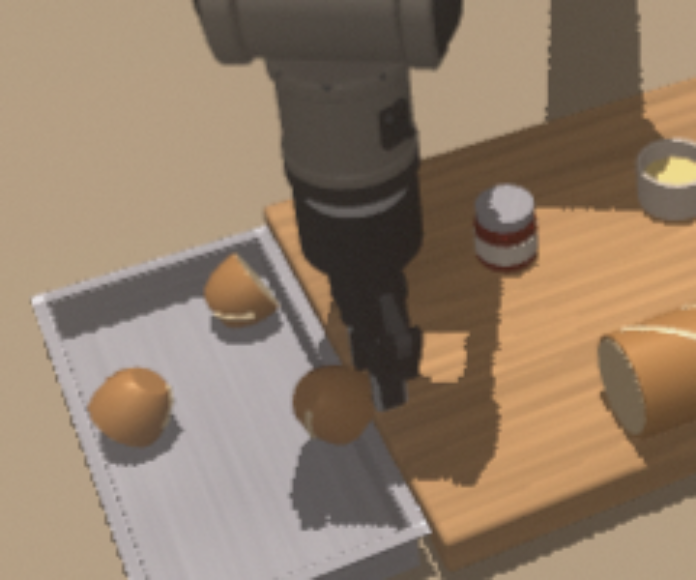

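>>> step_arm(commands=[[0,0,-9,0],[0,0,-18,0],[0,0,-26,0],[0,0,-32,0],[0,0,-34,0]])

```text
clock: 15.35
position: [0.6524, -0.201, 0.0698]
ee_rot: [-0.703, 0.709, 0.046, -0.04]
wrist_force: [1.0, -0.3, 0.2]
opening: 0.0353
```

>>> step_arm(commands=[[0,-30,3,0],[0,-70,5,0],[0,-110,5,0],[0,-140,5,0],[0,-160,5,0]])

```text
clock: 15.85
position: [0.6509, -0.1946, 0.2331]
ee_rot: [-0.702, 0.709, 0.047, -0.039]
wrist_force: [1.6, -0.0, -0.9]
opening: 0.0352
```

>>> step_arm(commands=[[-20,0,40,0],[-40,0,80,0],[-60,0,120,0],[-100,0,130,0],[-130,0,130,0]])

```text
clock: 16.35
position: [0.5039, -0.0791, 0.2302]
ee_rot: [-0.702, 0.709, 0.048, -0.04]
wrist_force: [0.7, -1.2, 0.8]
opening: 0.0351
```

```bash
python3 -c "
from h import *
go(48,-220,68)
p,d=imaging.capture('scene');cv2.imwrite('pics/s17.png',p[...,::-1])
p,d=imaging.capture('top');cv2.imwrite('pics/t17.png',p[...,::-1])
look(['jar_center','ramekin_center','loaf_center','end_a_center'])"
```

```text
clock 16.35 at board [-85.7 -83.6] z 230.2 open 35.1 F [ 0.7 -1.2  0.8]
shift [ 132.6  165.  -134. ] turn -0.3
top jar_center [363.7 268.8] 0.48 [528.1 -49.8]
top ramekin_center [289.5 275.2] 0.75 [513.7  96.3]
top loaf_center [300.5 176.5] 0.69 [707.9  77.3]
top end_a_center [488.6 207.3] 0.66 [ 655.1 -300.3]
scene jar_center [297.4 218.2] 0.86 [544.2 -39.4]
scene jar_center [198.1 295.4] 0.54 [ 690.6 -271.9]
scene ramekin_center [355.4 200.3] 0.91 [519.8 102.7]
scene loaf_center [376.4 255.1] 0.59 [710.7  70.5]
scene end_a_center [176.2 301.6] 0.76 [ 688.  -311.5]
```

View pics/s17.png

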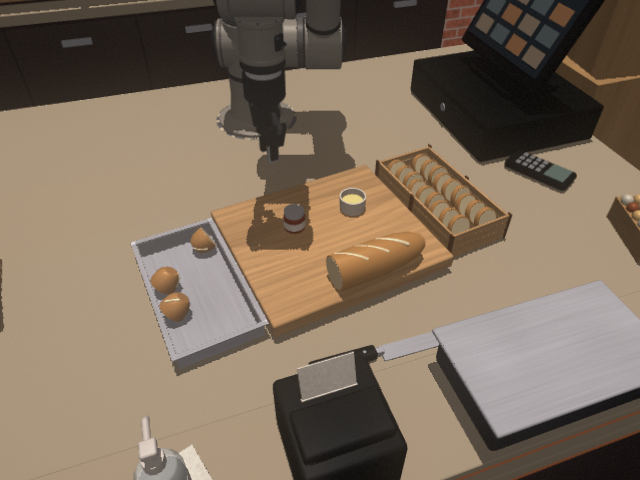

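View pics/t17.png

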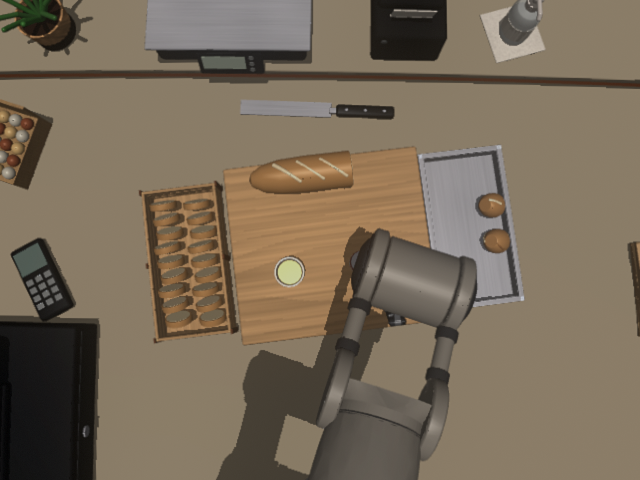

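The scene view shows all three ends in the pan, near (203,239), (165,279) and (175,306). The jar, ramekin and loaf haven't moved. I'll let everything settle, check once more and hand in.

>>> step_arm(commands=[[-10,-5,30,0],[-20,-5,60,0],[-20,-5,60,0],[-20,-5,60,0],[-20,-5,60,0]])

```text
clock: 17.45
position: [0.4797, -0.0248, 0.234]
ee_rot: [-0.702, 0.709, 0.047, -0.039]
wrist_force: [-0.5, 0.2, -0.8]
opening: 0.0351
```

>>> step_arm(commands=[[0,0,0,0],[0,0,0,0],[0,0,0,0],[0,0,0,0],[0,0,0,0]])

```text
clock: 17.95
position: [0.4798, -0.0249, 0.234]
ee_rot: [-0.702, 0.709, 0.047, -0.039]
wrist_force: [0.2, 0.0, 0.6]
opening: 0.0351
```

```bash
python3 -c "
from h import *
p,d=imaging.capture('scene');q=cv2.imread('pics/s17.png')[...,::-1]
dd=cv2.absdiff(p,np.ascontiguousarray(q)).max(2)
print('pan diff',(dd[225:355,135:215]>40).sum())
cv2.imwrite('pics/s18.png',cv2.resize(p[140:340,120:440,::-1],None,fx=2.4,fy=2.4));print(get_obs()['clock'])"
```

```text
pan diff 0
18.0
```

View pics/s18.png

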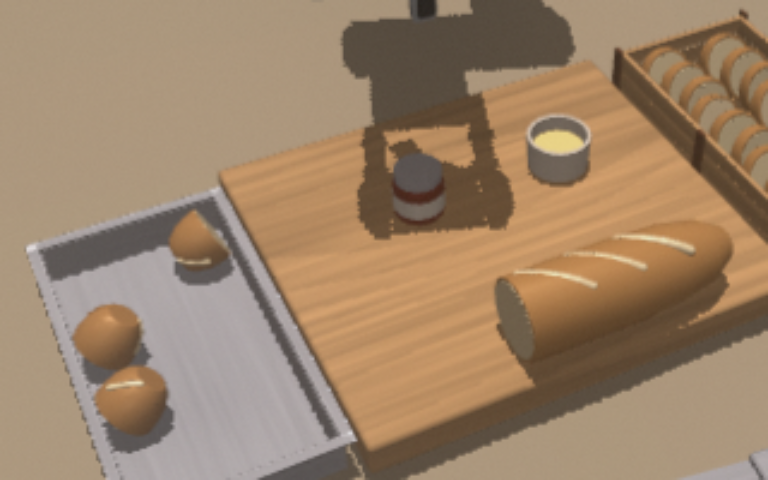

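```bash
python3 -c "
from h import *
print(order.close_job())"
```

```text
the job is handed in; nothing more can be done
None
```

All three baguette ends are in the steel pan, and I handed the job in at about 18 s of the 58 s allowed. I pushed each one along the board and off its end with the fingers held 35 mm apart. None was picked up or squeezed. I pushed the second end off farther along the pan, because the first had come to rest just below where it would have dropped.

- **Pan:** the last two scene pictures, about 1.6 s apart, show the ends lying still inside it, with no pixel change there.
- **Things left on the board:** the jar, ramekin and loaf look unmoved in the pictures. The network position readings agree with the starting ones to about 7 mm, except the scene camera's jar reading, which is 14 mm off. The two cameras disagree with each other on the jar by more than that (19 mm), and the arm was partly covering it in the top view. The network also reported a second "jar" in the pan, which the picture shows to be a baguette end.
- **Forces:** the wrist readings I saw stayed under about 2 N, and the arm was clear of everything at the end.

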